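Find the display block that still grips

TASK

Three weighted display blocks stand on the plywood board and look alike: one still has a rubber sole that grips, the other two have worn slick and would slide off the sloping shelf. Drag each of them about 5 cm across the board under its own weight, without lifting it or pressing it down hard, leave it where the drag ends, and feel which one resists most. Then pick that one up and set it down gently, flat on the middle of the sloping shelf so that it stays there, leaving the slick two flat on the board and everything else undisturbed.

Things in the scene. Friction and masses are not known exactly. Their poses are not given: they have to be found in the camera images.
- block_1_center (a point): One of three look-alike weighted blocks, 0.69 to 0.83 kg, on the board; whether its sole grips cannot be seen. Sole 106 x 60 mm, 4 mm thick; on it a steel and wood base 110 (x) x 64 (y) mm up to 30 mm above the sole's underside; on its middle a wooden grip ridge 64 (x) x 24 (y) mm, from 30 to 62 mm. This point: the block's centre, 31 mm above the underside; x along its length, y across the ridge, z up
- block_2_center (a point): One of three look-alike weighted blocks, 0.69 to 0.83 kg, on the board; whether its sole grips cannot be seen. Sole 106 x 60 mm, 4 mm thick; on it a steel and wood base 110 (x) x 64 (y) mm up to 30 mm above the sole's underside; on its middle a wooden grip ridge 64 (x) x 24 (y) mm, from 30 to 62 mm. This point: the block's centre, 31 mm above the underside; x along its length, y across the ridge, z up
- block_3_center (a point): One of three look-alike weighted blocks, 0.69 to 0.83 kg, on the board; whether its sole grips cannot be seen. Sole 106 x 60 mm, 4 mm thick; on it a steel and wood base 110 (x) x 64 (y) mm up to 30 mm above the sole's underside; on its middle a wooden grip ridge 64 (x) x 24 (y) mm, from 30 to 62 mm. This point: the block's centre, 31 mm above the underside; x along its length, y across the ridge, z up
- board: fixed plywood board, 340 (x) x 400 (y) x 18 mm, on which the blocks stand side by side about 135 mm apart along its y, their lengths roughly along its x; origin at the centre of its underside, its top 18 mm above. Dragged on it under its own weight a slick block resists with about 0.5 to 2 N, the gripping one with about 4 to 6.5 N
- shelf: fixed plywood display shelf beside the board, without a lip, 200 (x, along the slope) x 180 (y) mm, 12 mm thick, sloping at 22 degrees, its low edge towards the robot; origin at the centre of its underside, 55 mm above the table; x points up the slope, z square out of the surface, the upper surface at z = 12 mm. A slick block slides off it, the gripping one stays
- rasp: wood rasp, steel blade and dark wooden handle, 144 mm long, 18 mm wide, 16 mm high, lying on the board in a gap between two blocks; origin near the middle of its length, underside; its x axis runs from handle to blade; a bystander, loose
- bobbin: small turned wooden bobbin, 24 mm across, 26 mm high, standing on the board in the other gap between two blocks; origin at the centre of its underside; a bystander, loose
- jar: glass jar with white cap, 60 mm across, 75 mm high; origin at the centre of its underside; a bystander, loose
- carton: small cardboard carton 100 x 80 mm, 60 mm high; origin at the centre of its underside; a bystander, loose
- cup: terracotta cup, 72 mm across, 80 mm high; origin at the centre of its underside; a bystander, loose
- bell: turned wooden toy bell, 54 mm across, 57 mm high; origin at the centre of its underside; a bystander, loose
Things that resemble listed ones, but are neither listed nor needed, are in the scene too. Leave any purple look-alike of the part that bears block_1_center alone.

How it is judged:
By the outcome, as a careful person would: the job done as asked, in the order asked, and still so for the second after the job is handed in, with the robot touching nothing.
It also fails if it takes over 72 s, if anything falls off the work surface, if the arm or the gripper's body presses on something with over 40 N, if the wrist force passes 120 N, or if a joint passes its speed limit or range.

ROBOT

A 6-joint arm with a two-finger parallel gripper is mounted at the origin on the work surface. World frame = base frame: x ahead of the robot, y to its left, z up, the work surface at z = 0. Lengths are in mm, angles in degrees, forces in N, time in s.
With the tool pointing down it reaches from about 300 to 850 mm from the base axis. Payload 4.2 kg.
Tool frame: the origin (TCP) lies at the very end of the fingers, on their centre line; the grasp point (between the pads) lies 19 mm behind it; z points along the fingers, y is the direction in which the jaws open and shut (so a half turn about z gives the same grasp; the last joint's range is limited). The gripper opens to 91 mm and grips with 3 to 60 N. Pads are 32 mm wide; open, the fingers measure 118 mm over their backs; the gripper's body (76 mm by 178 mm) begins 60 mm behind the grasp point.
Start: joints at [-66.52, 18.312, 89.639, -0, 72.044, -1.146], TCP at [239.601, -522.718, 213.976] pointing down, gripper open.
Joint ranges: [-177.97, 177.97], [-48.28, 115.42], [12.27, 149.76], [-77.06, 257.06], [2.81, 150.46], [-146.56, 146.56]. Speed limits (degrees/s): [147.25, 147.25, 180, 180, 180, 180].

INTERFACE

Orientations are given as [roll, pitch, yaw] about the fixed x, y, z axes, in that order (R = Rz(yaw) Ry(pitch) Rx(roll)).
In Python, from workcell import telemetry, grab_frame, job gives the robot as it stands.
- The arm moves only by the tool drive_tool, never from a script. Its argument "moves" is a list of rows, each an object of numbers: "claw": the closure, from -1 (fully open) to 1 (shut); "dx", "dy", "dz": the shift along the tool's x, y, z in units of 20 mm (1.0 is 20 mm); "yaw": the turn about the tool's z in units of 0.15 rad (1.0 is 0.15 rad). In form: [{"claw": .., "dx": .., "dy": .., "dz": .., "yaw": ..}, ...]. A call has 1 to 5 rows; each row shifts and turns the pose as measured when the row begins, along the tool's axes as they then stand; what a row does not reach is not made up. A row lasts 1/8 s, in which the tool goes at most 62.5 mm and 10.7 degrees, less where a joint would pass 70% of its speed; a pose out of reach is approached as far as the arm can. A call with a number of a shift or a turn outside -1 to 1 is refused whole. A call with a gripper value outside its range is refused whole. The fingers move at their own pace and stop on an object; "grip_force" is the grip in N (left out, the last holds). Time passes only in rows, so rows that do not move let the fingers close. It gives the time, the measured TCP pose, the force and the opening at its end, in the units of the state.
- telemetry.state(): the state, without advancing time (a new reading comes with each control period).
- grab_frame(name): name is "scene" or "side" or "wrist"; returns a dict with "color" (480x640x3 uint8, blue, green, red), "vertical_fov" (degrees; the focal length in pixels is half the picture's height over the tangent of half this angle, whatever the lens; pixels are square), "cx", "cy" (the principal point, pixels), "dist" ([k1, k2, p1, p2, k3] as OpenCV has them; the pictures are not rectified), "pose" (4x4, takes a point from camera to world coordinates). Camera axes: x right, y down, z forward; pixel columns grow to the right and rows downward; lengths in mm; the calibration is good to about 2 mm. A picture is of the moment at which its call begins. There is no depth.
- job.job_done(): hands the job in, once; it reports no verdict.
The state is a dict: "time_s": time; "qpos": joint angles; "qvel": joint speeds; "effort": joint torques, N m; "ee_pos": TCP position; "ee_rot": TCP orientation; "force": force on the tool from outside, world axes, zero at the start; "torque": the same for the moment, N m; "gripper_width": finger opening in mm.
Only numpy, scipy, OpenCV 4.12 (cv2) and the standard library are available. Lean on these libraries where they do the work, as an engineer would, in place of code of your own. Each camera call takes 0.05 s, during which the arm holds its last target.

## Working session

There is one attempt and no reset: what is moved stays moved. The work goes in short steps, Python scripts to look and compute and a tool call to move; the robot and the scene stay as the last step left them, time stands still between calls to the robot, and variables do not carry over. Pictures are saved under pics/ and viewed, and the job is handed in when it is done.

Besides the shell and the picture viewer there is one more tool, called after "Request:" by a JSON object that holds its "name" and its "arguments". drive_tool: Moves the arm, as the interface text tells. Its arguments: {"type":"object","properties":{"moves":{"type":"array"},"grip_force":{"type":"number"}},"required":["moves"]}

```bash
mkdir -p pics; ls
cat > h.py <<'E'
import numpy as np,cv2,pickle
def px2ray(f,u,v):
    h=f["color"].shape[0]; fl=h/2/np.tan(np.radians(f["vertical_fov"])/2)
    K=np.array([[fl,0,f["cx"]],[0,fl,f["cy"]],[0,0,1.]])
    p=cv2.undistortPoints(np.array([[[u,v]]],float),K,np.array(f["dist"],float))[0,0]
    P=np.array(f["pose"]); d=P[:3,:3]@np.array([p[0],p[1],1]); return P[:3,3],d/np.linalg.norm(d)
def onz(f,u,v,z):
    o,d=px2ray(f,u,v); return o+d*(z-o[2])/d[2]
def proj(f,X):
    h=f["color"].shape[0]; fl=h/2/np.tan(np.radians(f["vertical_fov"])/2)
    K=np.array([[fl,0,f["cx"]],[0,fl,f["cy"]],[0,0,1.]])
    P=np.linalg.inv(np.array(f["pose"])); r=cv2.Rodrigues(P[:3,:3])[0]
    return cv2.projectPoints(np.array(X,float).reshape(-1,3),r,P[:3,3],K,np.array(f["dist"],float))[0].reshape(-1,2)
E
python3 - <<'E'
from workcell import telemetry,grab_frame
import cv2,pickle
for n in("scene","side","wrist"):
    f=grab_frame(n);cv2.imwrite(f"pics/{n}0.png",f["color"]);pickle.dump(f,open(f"{n}0.pkl","wb"))
    print(n,f["vertical_fov"],f["pose"])
print(telemetry.state())
E
```

```text
pics
scene 52.21089179225953 [[-6.49874286e-01  4.68984776e-01 -5.98094217e-01  1.16319939e+03]
 [ 7.59940708e-01  4.13781561e-01 -5.01273318e-01  6.74638114e+02]
 [ 1.23908042e-02 -7.80280783e-01 -6.25306619e-01  7.94700150e+02]
 [ 0.00000000e+00  0.00000000e+00  0.00000000e+00  1.00000000e+00]]
side 44.135945698116586 [[-9.95522145e-01 -6.03135373e-02  7.27869175e-02  3.30311333e+02]
 [-9.45274649e-02  6.38970980e-01 -7.63400711e-01  1.21148896e+03]
 [-4.65330792e-04 -7.66862676e-01 -6.41811047e-01  1.01705468e+03]
 [ 0.00000000e+00  0.00000000e+00  0.00000000e+00  1.00000000e+00]]
wrist 67.88146478469183 [[ 4.16265197e-01 -8.74366968e-01 -2.49410689e-01  3.09958658e+02]
 [-9.09242442e-01 -4.00663487e-01 -1.12902402e-01 -4.90429023e+02]
 [-1.21162584e-03  2.73772124e-01 -9.61793822e-01  3.84414775e+02]
 [ 0.00000000e+00  0.00000000e+00  0.00000000e+00  1.00000000e+00]]
{'time_s': 0.15, 'qpos': array([-6.65203540e+01,  1.83415637e+01,  8.96912306e+01, -1.06488798e-03,
        7.20436142e+01, -1.14621403e+00]), 'qvel': array([-0.04602299, -0.13426482, -0.28785433,  0.08402426,  0.01191591,
       -0.00798138]), 'effort': array([ 6.36198456e-04, -4.12773800e+01, -2.32154292e+01,  7.27580627e-02,
        4.33671847e-02, -9.02132615e-05]), 'ee_pos': array([ 239.43512611, -522.34960063,  213.32412527]), 'ee_rot': array([-1.79923587e+02, -5.16088448e-04,  2.46261886e+01]), 'force': array([-0.55196043, -0.29570598, -0.21567746]), 'torque': array([-0.02557125, -0.02501056,  0.01042348]), 'gripper_width': 91.19011130407297}
```

View pics/scene0.png

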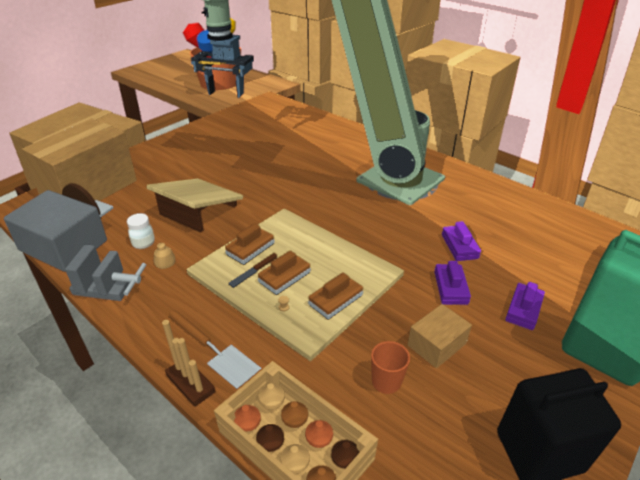

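View pics/side0.png

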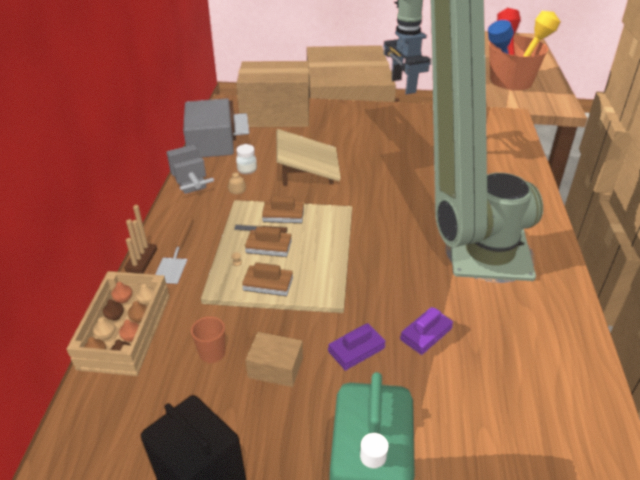

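View pics/wrist0.png

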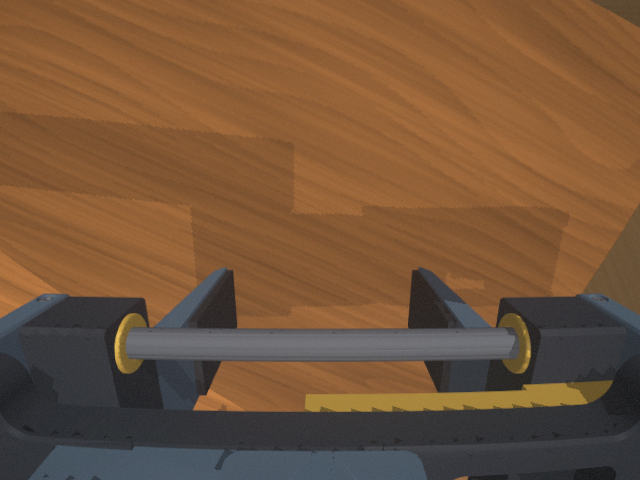

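The scene picture shows three brown blocks on the board at about (250,243), (284,271) and (336,294). The rasp is at (253,270), the bobbin at (284,302) and the shelf at (195,195). The three purple look-alikes at (460,240), (452,282) and (525,305) are off the board, so I'll leave them alone. Next I'll enlarge both views.

Run:
```python
import cv2
a=cv2.imread("pics/scene0.png")[170:360,130:410];cv2.imwrite("pics/sc.png",cv2.resize(a,None,fx=2.8,fy=2.8,interpolation=cv2.INTER_CUBIC))
a=cv2.imread("pics/side0.png")[120:315,195:365];cv2.imwrite("pics/sd.png",cv2.resize(a,None,fx=3,fy=3,interpolation=cv2.INTER_CUBIC))
```

```text
(no output)
```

View pics/sc.png

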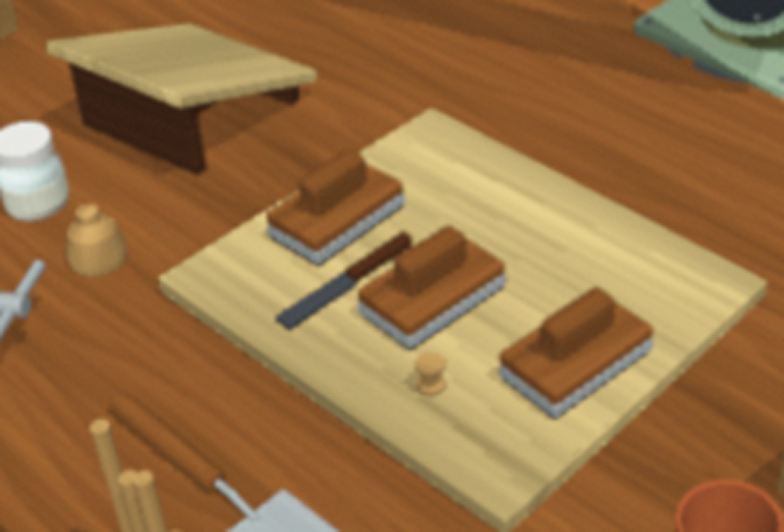

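View pics/sd.png

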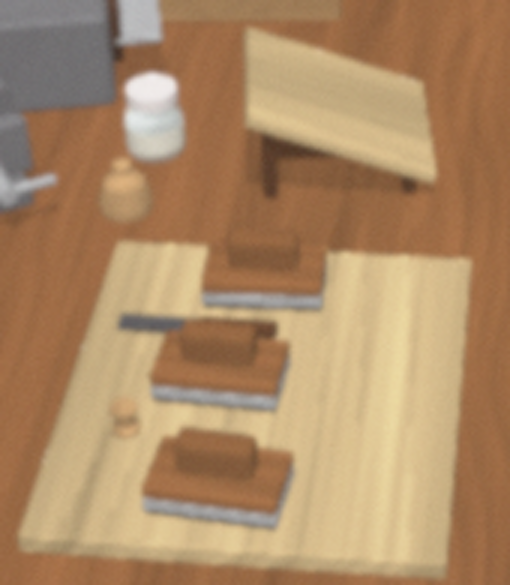

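```bash
cat > m.py <<'E'
from h import *
f=pickle.load(open("scene0.pkl","rb"));g=pickle.load(open("side0.pkl","rb"))
S=lambda x,y:(x/2.8+130-.3,y/2.8+170-.3); D=lambda x,y:(x/3+195-.3,y/3+120-.3)
for n,q in dict(A=[(268,212),(318,250),(403,189)],B=[(359,293),(411,334),(505,272)],C=[(500,349),(556,402),(653,336)]).items():
    p=[onz(f,*S(*c),48) for c in q]; l,fr,r=p
    print(n,np.round(p,0).tolist(),"len",np.linalg.norm(r-fr),"wid",np.linalg.norm(l-fr),"ctr",np.round((l+r)/2,1),"ang",np.degrees(np.arctan2(*(fr-r)[[1,0]])))
for n,q in dict(A=[(203,291),(323,294)],B=[(152,377),(275,393),(289,346)],C=[(144,484),(277,508),(292,462)]).items():
    p=[onz(g,*D(*c),48) for c in q]
    print(n,np.round(p,0).tolist(),"len",np.linalg.norm(p[1]-p[0]),"ctr",np.round((p[0]+p[-1])/2,1),"ang",np.degrees(np.arctan2(*(p[0]-p[1])[[1,0]])))
print("board",[np.round(onz(f,*S(*c),18)).tolist() for c in [(432,109),(768,285),(507,522),(161,283)]])
print("board side",[np.round(onz(g,*D(*c),18)).tolist() for c in [(470,258),(449,562),(19,543),(120,241)]])
def tri(a,b):
    o,d=px2ray(f,*S(*a));p,e=px2ray(g,*D(*b))
    s=np.linalg.lstsq(np.c_[d,-e],p-o,rcond=None)[0];x=o+s[0]*d;y=p+s[1]*e
    return np.round((x+y)/2,1),np.linalg.norm(x-y).round(1)
for a,b in [((48,45),(248,28)),((192,25),(422,80)),((316,73),(436,180)),((183,101),(248,128))]: print("shelf",tri(a,b))
print("bobbin",np.round(onz(f,*S(430,388),18)),"rasp",np.round(onz(f,*S(282,322),25)),np.round(onz(f,*S(408,240),25)))
for nm,(x,y) in dict(jar=(32,215),bell=(97,270)).items(): print(nm,np.round(onz(f,*S(x,y),0)))
E
python3 m.py
```

```text
A [[613.0, -106.0, 48.0], [619.0, -35.0, 48.0], [512.0, -41.0, 48.0]] len 106.38670639346323 wid 71.12680814422043 ctr [562.8 -73.6  48. ] ang 3.166622024770847
B [[633.0, 30.0, 48.0], [639.0, 95.0, 48.0], [535.0, 101.0, 48.0]] len 103.4847259203914 wid 65.6788891143186 ctr [584.1  65.7  48. ] ang -3.3359841262269625
C [[605.0, 159.0, 48.0], [619.0, 228.0, 48.0], [515.0, 239.0, 48.0]] len 104.46367460391377 wid 70.27076035517912 ctr [560.2 199.   48. ] ang -6.349467216719851
A [[608.0, -31.0, 48.0], [501.0, -36.0, 48.0]] len 107.82744362524464 ctr [554.6 -33.6  48. ] ang 3.004173190912338
B [[631.0, 91.0, 48.0], [525.0, 102.0, 48.0], [521.0, 39.0, 48.0]] len 107.03907914838182 ctr [576.1  65.2  48. ] ang -5.735595974874563
C [[612.0, 221.0, 48.0], [504.0, 237.0, 48.0], [499.0, 184.0, 48.0]] len 109.58185195297453 ctr [555.7 202.4  48. ] ang -8.741388459080358
board [[375.0, -141.0, 18.0], [375.0, 258.0, 18.0], [709.0, 259.0, 18.0], [715.0, -132.0, 18.0]]
board side [[374.0, -143.0, 18.0], [368.0, 254.0, 18.0], [706.0, 266.0, 18.0], [710.0, -140.0, 18.0]]
shelf (array([ 624.3, -414.1,   99.4]), np.float64(2.1))
shelf (array([ 442.9, -438.6,   30.6]), np.float64(4.6))
shelf (array([ 415. , -267.7,   23.3]), np.float64(4.2))
shelf (array([ 596.3, -235.2,   95. ]), np.float64(5.6))
bobbin [651. 126.  18.] rasp [682. -11.  25.] [541.  -8.  25.]
jar [ 728. -320.    0.]
bell [ 732. -208.    0.]
```

Request:
{"name": "drive_tool", "arguments": {"moves": [{"claw":-1,"dx":0.9,"dy":-1,"dz":0,"yaw":0.5},{"claw":-1,"dx":0.9,"dy":-1,"dz":0,"yaw":0.5},{"claw":-1,"dx":0.9,"dy":-1,"dz":0,"yaw":0.5},{"claw":-1,"dx":0.9,"dy":-1,"dz":0,"yaw":0.5},{"claw":-1,"dx":0.9,"dy":-1,"dz":0,"yaw":0.5}]}}

```text
time_s: 0.78
ee_pos: [298.6, -399.5, 211.4]
ee_rot: [-179.8, 0.1, 2.2]
force: [-0.5, 0.3, 0.1]
gripper_width: 91.2
```

Request:
{"name": "drive_tool", "arguments": {"moves": [{"claw":-1,"dx":0.7,"dy":-1,"dz":-0.2,"yaw":0},{"claw":-1,"dx":0.7,"dy":-1,"dz":-0.2,"yaw":0},{"claw":-1,"dx":0.7,"dy":-1,"dz":-0.2,"yaw":0},{"claw":-1,"dx":0.7,"dy":-1,"dz":-0.2,"yaw":0},{"claw":-1,"dx":0.7,"dy":-1,"dz":-0.2,"yaw":0}]}}

```text
time_s: 1.4
ee_pos: [365.9, -292.3, 230.8]
ee_rot: [-179.6, 0.3, 2.2]
force: [0.4, -0.2, 1.1]
gripper_width: 91.4
```

Request:
{"name": "drive_tool", "arguments": {"moves": [{"claw":-1,"dx":0.7,"dy":-1,"dz":0,"yaw":0},{"claw":-1,"dx":0.7,"dy":-1,"dz":0,"yaw":0},{"claw":-1,"dx":0.7,"dy":-1,"dz":0,"yaw":0},{"claw":-1,"dx":0.7,"dy":-1,"dz":0,"yaw":0},{"claw":-1,"dx":0.7,"dy":-1,"dz":0,"yaw":0}]}}

```text
time_s: 2.02
ee_pos: [433.3, -185.7, 230.5]
ee_rot: [-179.5, 0.3, 2.2]
force: [0.5, -0.1, -0.1]
gripper_width: 90.9
```

Request:
{"name": "drive_tool", "arguments": {"moves": [{"claw":-1,"dx":0.7,"dy":-1,"dz":0,"yaw":0},{"claw":-1,"dx":0.7,"dy":-1,"dz":0,"yaw":0},{"claw":-1,"dx":0.7,"dy":-1,"dz":0,"yaw":0},{"claw":-1,"dx":0.7,"dy":-1,"dz":0,"yaw":0},{"claw":-1,"dx":0.7,"dy":-1,"dz":0,"yaw":0}]}}

```text
time_s: 2.65
ee_pos: [500.4, -79.1, 229.6]
ee_rot: [-179.5, 0.5, 2.2]
force: [-0.6, -0.2, -0.5]
gripper_width: 91.0
```

Run:
```python
from workcell import telemetry,grab_frame
import cv2,pickle
f=grab_frame("wrist");cv2.imwrite("pics/wrist1.png",f["color"]);pickle.dump(f,open("wrist1.pkl","wb"))
s=telemetry.state();print(s["ee_pos"],s["ee_rot"],s["force"],s["time_s"])
```

```text
[501.96268962 -76.86444389 229.53722843] [-179.37831455    0.39101905    2.28383146] [2.46305775 2.03353749 0.25241869] 2.7
```

View pics/wrist1.png

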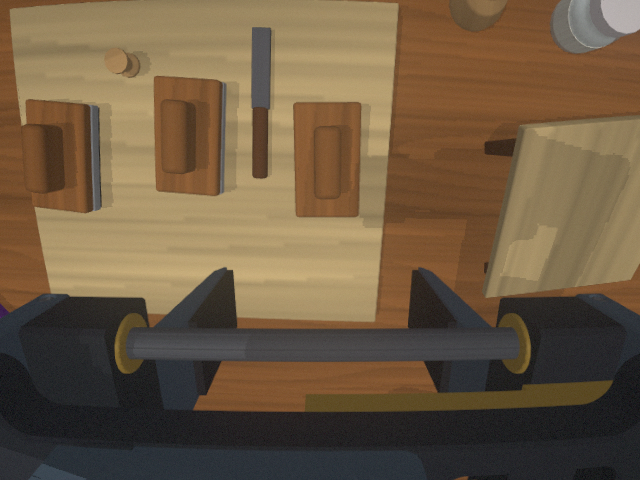

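The wrist view shows the three blocks side by side. Base-top corners are A (293,103)–(360,217), B (155,76)–(220,195) and C (25,99)–(88,212). The rasp lies between A and B at (260,105), and the bobbin is at (120,62).

Run:
```python
from h import *
f=pickle.load(open("wrist1.pkl","rb"))
def rect(n,q,z):
    p=np.array([onz(f,*c,z) for c in q]); # TL TR BR BL in image
    w=np.linalg.norm(p[1]-p[0]),np.linalg.norm(p[2]-p[3]);l=np.linalg.norm(p[3]-p[0]),np.linalg.norm(p[2]-p[1])
    d=(p[0]-p[3])+(p[1]-p[2]);print(n,"ctr",p.mean(0).round(1),"w",np.round(w),"l",np.round(l),"ang",np.degrees(np.arctan2(d[1],d[0])).round(1))
rect("A",[(293.5,103),(360,102),(360,217),(295,217)],48)
rect("B",[(155,76),(222,81),(220,195),(154,190)],48)
rect("C",[(25.5,99),(91,104.5),(88.5,212),(35,206.5)],48)
rect("Ar",[(314,126),(340,126),(341,199),(314,199)],80)
rect("Br",[(161,99),(194,99),(194,173),(162,173)],80)
print("shelf",[np.round(onz(f,*c,z)).tolist() for c,z in [((518,126),103),((485,297),29)]])
print("board",[np.round(onz(f,*c,18)).tolist() for c in [(11,10),(398,3),(376,321)]])
```

```text
A ctr [560.2 -80.2  48. ] w [62. 65.] l [109. 109.] ang 2.8
B ctr [579.1  55.5  48. ] w [64. 68.] l [108. 107.] ang -3.7
C ctr [558.  191.1  48. ] w [71. 61.] l [109. 108.] ang -6.0
Ar ctr [560.6 -80.2  80. ] w [22. 24.] l [63. 63.] ang 2.8
Br ctr [579.3  52.   80. ] w [29. 30.] l [63. 63.] ang -2.9
shelf [[599.0, -233.0, 103.0], [416.0, -268.0, 29.0]]
board [[709.0, 254.0, 18.0], [713.0, -142.0, 18.0], [375.0, -147.0, 18.0]]
```

Request:
{"name": "drive_tool", "arguments": {"moves": [{"claw":-0.5,"dx":0.75,"dy":0.07,"dz":1,"yaw":-0.06},{"claw":-0.5,"dx":0.75,"dy":0.07,"dz":1,"yaw":0},{"claw":-0.5,"dx":0.75,"dy":0.07,"dz":1,"yaw":0},{"claw":-0.5,"dx":0.7,"dy":0.07,"dz":1,"yaw":0},{"claw":-0.5,"dx":0,"dy":0,"dz":1,"yaw":0}]}}

```text
time_s: 3.32
ee_pos: [562.6, -79.0, 127.0]
ee_rot: [-179.5, 0.3, 3.0]
force: [-0.8, 0.4, -0.3]
gripper_width: 68.6
```

Request:
{"name": "drive_tool", "arguments": {"moves": [{"claw":-0.5,"dx":0,"dy":0,"dz":0,"yaw":0}]}}

```text
time_s: 3.45
ee_pos: [561.1, -79.0, 125.2]
ee_rot: [-179.4, 0.5, 3.0]
force: [-1.0, 0.2, 0.1]
gripper_width: 68.4
```

Run:
```python
from workcell import telemetry,grab_frame
import cv2,pickle
f=grab_frame("wrist");cv2.imwrite("pics/wrist2.png",f["color"]);pickle.dump(f,open("wrist2.pkl","wb"))
s=telemetry.state();print(s["ee_pos"],s["ee_rot"],s["force"],s["gripper_width"])
```

```text
[562.04409277 -79.16758772 126.34620892] [-179.44268685    0.37669809    2.95132663] [ 0.02014021 -0.58279126  0.47219972] 68.06069913212426
```

View pics/wrist2.png

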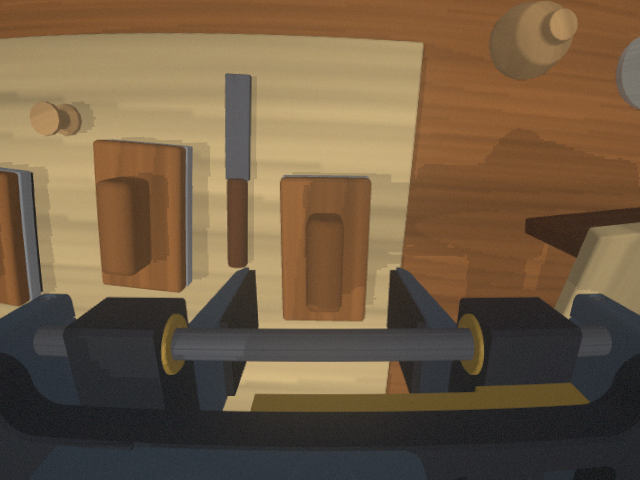

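```bash
cat >> h.py <<'E'
def rect(f,n,q,z):
    p=np.array([onz(f,*c,z) for c in q])
    w=np.linalg.norm(p[1]-p[0]),np.linalg.norm(p[2]-p[3]);l=np.linalg.norm(p[3]-p[0]),np.linalg.norm(p[2]-p[1])
    d=(p[0]-p[3])+(p[1]-p[2]);print(n,"ctr",p.mean(0).round(1),"w",np.round(w),"l",np.round(l),"ang",np.degrees(np.arctan2(d[1],d[0])).round(1))
E
python3 - <<'E'
from h import *
f=pickle.load(open("wrist2.pkl","rb"))
rect(f,"A",[(280,178),(371,178),(365,321),(283,320)],48)
rect(f,"B",[(94,140),(186,147),(185,292),(102,284)],48)
print(onz(f,306,300,80)[1],onz(f,342,300,80)[1])
E
```

```text
A ctr [561.1 -80.3  48. ] w [63. 64.] l [109. 109.] ang 2.5
B ctr [579.5  54.7  48. ] w [66. 66.] l [109. 108.] ang -3.6
-69.22799562980528 -93.01051049181613
```

Request:
{"name": "drive_tool", "arguments": {"moves": [{"claw":-0.5,"dx":-0.05,"dy":0.06,"dz":1,"yaw":0.05},{"claw":-0.5,"dx":0,"dy":0,"dz":1,"yaw":0},{"claw":-0.5,"dx":0,"dy":0,"dz":0.9,"yaw":0},{"claw":-0.5,"dx":0,"dy":0,"dz":0.5,"yaw":0},{"claw":-0.5,"dx":0,"dy":0,"dz":0,"yaw":0}], "grip_force": 12}}

```text
time_s: 4.12
ee_pos: [564.4, -81.3, 62.8]
ee_rot: [-179.6, -0.3, 2.5]
force: [0.4, -0.2, -0.0]
gripper_width: 68.4
```

Request:
{"name": "drive_tool", "arguments": {"moves": [{"claw":-0.5,"dx":-0.1,"dy":0,"dz":0.3,"yaw":0},{"claw":-0.5,"dx":0,"dy":0,"dz":0,"yaw":0},{"claw":0,"dx":0,"dy":0,"dz":0,"yaw":0}]}}

```text
time_s: 4.5
ee_pos: [563.5, -81.6, 58.4]
ee_rot: [-179.6, -0.5, 2.5]
force: [0.5, -1.2, 0.8]
gripper_width: 60.9
```

```bash
cat > st.py <<'E'
from workcell import telemetry
s=telemetry.state();print(s["time_s"],s["ee_pos"].round(2),s["ee_rot"].round(2),s["force"].round(2),s["gripper_width"],s["qvel"].round(2))
E
python3 st.py; python3 st.py
```

```text
4.5 [563.54 -81.61  58.42] [-179.64   -0.47    2.49] [ 0.54 -1.17  0.81] 60.94189488943084 [-0.14 -0.04  0.22  0.06  0.13  0.03]
4.5 [563.54 -81.61  58.42] [-179.64   -0.47    2.49] [ 0.54 -1.17  0.81] 60.94189488943084 [-0.14 -0.04  0.22  0.06  0.13  0.03]
```

Request:
{"name": "drive_tool", "arguments": {"moves": [{"claw":0.2,"dx":-0.1,"dy":0,"dz":0.2,"yaw":0},{"claw":0.5,"dx":0,"dy":0,"dz":0,"yaw":0},{"claw":0.8,"dx":0,"dy":0,"dz":0,"yaw":0}]}}

```text
time_s: 4.88
ee_pos: [561.6, -81.7, 54.5]
ee_rot: [-179.7, -0.5, 2.5]
force: [0.6, 1.1, -0.6]
gripper_width: 31.3
```

Request:
{"name": "drive_tool", "arguments": {"moves": [{"claw":1,"dx":0,"dy":0,"dz":0,"yaw":0},{"claw":1,"dx":0,"dy":0,"dz":0,"yaw":0},{"claw":1,"dx":0,"dy":0,"dz":0,"yaw":0}]}}

```text
time_s: 5.25
ee_pos: [561.5, -80.2, 54.6]
ee_rot: [-179.5, -0.5, 2.4]
force: [-0.5, 1.1, 0.1]
gripper_width: 23.8
```

Request:
{"name": "drive_tool", "arguments": {"moves": [{"claw":1,"dx":0,"dy":0,"dz":0,"yaw":0}]}}

```text
time_s: 5.38
ee_pos: [561.5, -80.2, 54.6]
ee_rot: [-179.5, -0.5, 2.4]
force: [0.2, 1.5, 0.5]
gripper_width: 24.2
```

Request:
{"name": "drive_tool", "arguments": {"moves": [{"claw":1,"dx":0,"dy":0,"dz":0,"yaw":0}]}}

```text
time_s: 5.5
ee_pos: [561.5, -80.2, 54.6]
ee_rot: [-179.5, -0.5, 2.4]
force: [-0.9, 1.5, -0.8]
gripper_width: 24.0
```

Request:
{"name": "drive_tool", "arguments": {"moves": [{"claw":1,"dx":-0.2,"dy":0,"dz":0,"yaw":0},{"claw":1,"dx":-0.2,"dy":0,"dz":0,"yaw":0}]}}

```text
time_s: 5.75
ee_pos: [555.9, -81.0, 54.8]
ee_rot: [-179.6, -0.8, 2.5]
force: [3.2, 1.6, -1.7]
gripper_width: 24.1
```

Request:
{"name": "drive_tool", "arguments": {"moves": [{"claw":1,"dx":-0.2,"dy":0,"dz":0,"yaw":0},{"claw":1,"dx":-0.2,"dy":0,"dz":0,"yaw":0}]}}

```text
time_s: 6.0
ee_pos: [548.2, -81.7, 54.9]
ee_rot: [-179.6, -0.9, 2.5]
force: [4.5, 0.2, -2.1]
gripper_width: 23.9
```

Request:
{"name": "drive_tool", "arguments": {"moves": [{"claw":1,"dx":-0.2,"dy":0,"dz":0,"yaw":0},{"claw":1,"dx":-0.2,"dy":0,"dz":0,"yaw":0}]}}

```text
time_s: 6.25
ee_pos: [539.9, -82.3, 54.9]
ee_rot: [-179.6, -1.0, 2.5]
force: [3.7, 0.3, -1.8]
gripper_width: 24.4
```

Request:
{"name": "drive_tool", "arguments": {"moves": [{"claw":1,"dx":-0.2,"dy":0,"dz":0.03,"yaw":0},{"claw":1,"dx":-0.2,"dy":0,"dz":0.02,"yaw":0}]}}

```text
time_s: 6.5
ee_pos: [534.2, -82.9, 55.2]
ee_rot: [-179.7, -1.4, 2.5]
force: [5.1, 0.7, -0.5]
gripper_width: 24.1
```

Request:
{"name": "drive_tool", "arguments": {"moves": [{"claw":1,"dx":-0.2,"dy":0,"dz":0.01,"yaw":0},{"claw":1,"dx":-0.2,"dy":0,"dz":0.01,"yaw":0}]}}

```text
time_s: 6.75
ee_pos: [526.9, -83.4, 55.3]
ee_rot: [-179.7, -1.5, 2.5]
force: [5.5, 0.1, 0.3]
gripper_width: 24.1
```

Request:
{"name": "drive_tool", "arguments": {"moves": [{"claw":1,"dx":-0.2,"dy":0,"dz":0.01,"yaw":0},{"claw":1,"dx":-0.2,"dy":0,"dz":0.01,"yaw":0}]}}

```text
time_s: 7.0
ee_pos: [519.9, -83.9, 55.5]
ee_rot: [-179.8, -1.7, 2.5]
force: [4.9, 0.6, 0.1]
gripper_width: 24.3
```

Request:
{"name": "drive_tool", "arguments": {"moves": [{"claw":1,"dx":-0.2,"dy":0,"dz":0.01,"yaw":0},{"claw":1,"dx":-0.2,"dy":0,"dz":0.01,"yaw":0}]}}

```text
time_s: 7.25
ee_pos: [512.9, -84.5, 55.7]
ee_rot: [-179.8, -1.9, 2.4]
force: [6.2, 0.6, 1.3]
gripper_width: 23.8
```

Request:
{"name": "drive_tool", "arguments": {"moves": [{"claw":1,"dx":0,"dy":0,"dz":0,"yaw":0},{"claw":0.6,"dx":0,"dy":0,"dz":0,"yaw":0},{"claw":0.2,"dx":0,"dy":0,"dz":0,"yaw":0},{"claw":-0.3,"dx":0,"dy":0,"dz":0,"yaw":0}]}}

```text
time_s: 7.75
ee_pos: [508.6, -84.1, 54.5]
ee_rot: [-179.7, -1.4, 2.4]
force: [-0.7, 0.4, -0.9]
gripper_width: 40.5
```

Request:
{"name": "drive_tool", "arguments": {"moves": [{"claw":-0.5,"dx":0,"dy":0,"dz":-1,"yaw":0},{"claw":-0.5,"dx":0,"dy":0,"dz":-1,"yaw":0},{"claw":-0.5,"dx":0,"dy":0,"dz":-1,"yaw":0},{"claw":-0.5,"dx":0.5,"dy":-1,"dz":-0.2,"yaw":0.2},{"claw":-0.5,"dx":0.5,"dy":-1,"dz":0,"yaw":0.2}]}}

```text
time_s: 8.38
ee_pos: [519.8, -43.6, 118.5]
ee_rot: [-179.5, -0.6, -1.3]
force: [-0.1, 0.6, -0.1]
gripper_width: 68.3
```

Request:
{"name": "drive_tool", "arguments": {"moves": [{"claw":-0.5,"dx":0.5,"dy":-1,"dz":0,"yaw":0.2},{"claw":-0.5,"dx":0.6,"dy":-1,"dz":0,"yaw":0.1},{"claw":-0.5,"dx":0.6,"dy":-1,"dz":0,"yaw":0},{"claw":-0.5,"dx":0.6,"dy":-1,"dz":0,"yaw":0},{"claw":-0.5,"dx":0,"dy":0,"dz":0,"yaw":0}]}}

```text
time_s: 9.0
ee_pos: [567.3, 37.1, 117.5]
ee_rot: [-179.6, 0.1, -3.9]
force: [-0.0, -0.3, -1.0]
gripper_width: 68.6
```

```bash
cat > wr.py <<'E'
import sys
from workcell import telemetry,grab_frame
import cv2,pickle
n=sys.argv[1]
f=grab_frame("wrist");cv2.imwrite(f"pics/{n}.png",f["color"]);pickle.dump(f,open(f"{n}.pkl","wb"))
s=telemetry.state();print(s["time_s"],s["ee_pos"].round(1),s["ee_rot"].round(2),s["force"].round(2))
E
python3 wr.py wrist3
```

```text
9.05 [566.5  36.4 117.4] [-1.796e+02  1.400e-01 -3.950e+00] [-0.37 -1.08 -0.07]
```

View pics/wrist3.png

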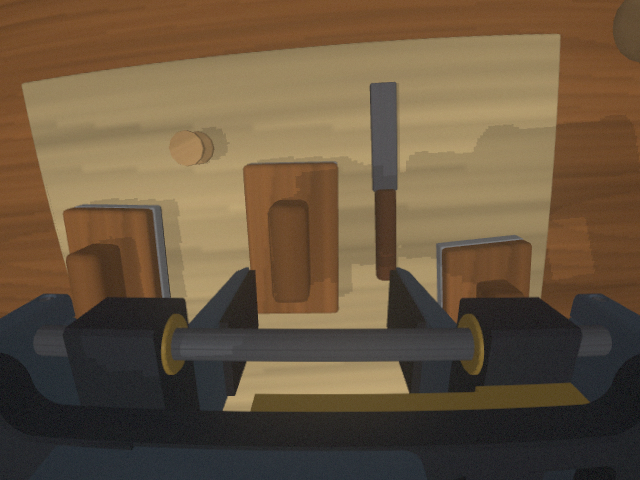

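Block B's base corners are now at (244,165), (337,163), (338,312) and (250,313). The rasp is to its right at (385,180), and A is at lower right after its drag.

Run:
```python
from h import *
f=pickle.load(open("wrist3.pkl","rb"))
rect(f,"B",[(244,165),(337.5,163),(338.5,312),(250,313.5)],48)
rect(f,"Br",[(269,202),(308,201),(310,301),(273,302)],80)
print([onz(f,*c,48).round(1).tolist() for c in [(441,248),(531,240)]])
```

```text
B ctr [579.5  57.5  48. ] w [62. 66.] l [109. 108.] ang -3.9
Br ctr [581.4  56.   80. ] w [23. 24.] l [64. 64.] ang -3.7
[[568.6, -46.9, 48.0], [570.2, -112.3, 48.0]]
```

Request:
{"name": "drive_tool", "arguments": {"moves": [{"claw":-0.5,"dx":0.3,"dy":-0.5,"dz":0.3,"yaw":0},{"claw":-0.5,"dx":0.3,"dy":-0.5,"dz":0.7,"yaw":0},{"claw":-0.5,"dx":0,"dy":0,"dz":0,"yaw":0}]}}

```text
time_s: 9.43
ee_pos: [579.4, 55.9, 95.5]
ee_rot: [-179.6, 0.3, -4.0]
force: [-0.2, -0.8, 0.0]
gripper_width: 68.9
```

Request:
{"name": "drive_tool", "arguments": {"moves": [{"claw":-0.5,"dx":0.03,"dy":0,"dz":1,"yaw":0},{"claw":-0.5,"dx":0,"dy":0,"dz":0.8,"yaw":0},{"claw":-0.3,"dx":0,"dy":0,"dz":0,"yaw":0},{"claw":0,"dx":0,"dy":0,"dz":0,"yaw":0}]}}

```text
time_s: 9.93
ee_pos: [580.0, 55.6, 58.5]
ee_rot: [-179.7, 0.3, -4.0]
force: [0.4, 0.9, -0.7]
gripper_width: 52.1
```

Request:
{"name": "drive_tool", "arguments": {"moves": [{"claw":0.2,"dx":0,"dy":0,"dz":0.1,"yaw":0},{"claw":0.5,"dx":0,"dy":0,"dz":0,"yaw":0},{"claw":0.8,"dx":0,"dy":0,"dz":0,"yaw":0},{"claw":1,"dx":0,"dy":0,"dz":0,"yaw":0},{"claw":1,"dx":0,"dy":0,"dz":0,"yaw":0}]}}

```text
time_s: 10.55
ee_pos: [581.0, 55.8, 57.7]
ee_rot: [-179.6, 0.1, -4.1]
force: [-0.1, 1.1, 0.4]
gripper_width: 24.2
```

Request:
{"name": "drive_tool", "arguments": {"moves": [{"claw":1,"dx":0,"dy":0,"dz":0,"yaw":0},{"claw":1,"dx":0,"dy":0,"dz":0,"yaw":0}]}}

```text
time_s: 10.8
ee_pos: [581.0, 55.8, 57.8]
ee_rot: [-179.6, 0.1, -4.1]
force: [-0.4, 1.6, -1.5]
gripper_width: 24.1
```

Request:
{"name": "drive_tool", "arguments": {"moves": [{"claw":1,"dx":-0.2,"dy":0,"dz":0,"yaw":0},{"claw":1,"dx":-0.2,"dy":0,"dz":0,"yaw":0}]}}

```text
time_s: 11.05
ee_pos: [573.4, 56.1, 57.8]
ee_rot: [-179.7, 0.0, -4.0]
force: [0.1, 0.9, -2.5]
gripper_width: 23.9
```

Request:
{"name": "drive_tool", "arguments": {"moves": [{"claw":1,"dx":-0.2,"dy":0,"dz":0.01,"yaw":0},{"claw":1,"dx":-0.2,"dy":0,"dz":0.01,"yaw":0}]}}

```text
time_s: 11.3
ee_pos: [565.3, 56.6, 57.8]
ee_rot: [-179.7, -0.1, -4.0]
force: [1.2, 0.1, 0.1]
gripper_width: 24.0
```

Request:
{"name": "drive_tool", "arguments": {"moves": [{"claw":1,"dx":-0.2,"dy":0,"dz":0,"yaw":0},{"claw":1,"dx":-0.2,"dy":0,"dz":0.01,"yaw":0},{"claw":1,"dx":-0.2,"dy":0,"dz":0,"yaw":0}]}}

```text
time_s: 11.68
ee_pos: [552.6, 57.5, 57.8]
ee_rot: [-179.7, -0.1, -4.0]
force: [1.4, -0.9, -0.7]
gripper_width: 24.0
```

Request:
{"name": "drive_tool", "arguments": {"moves": [{"claw":1,"dx":-0.2,"dy":0,"dz":0.01,"yaw":0},{"claw":1,"dx":-0.2,"dy":0,"dz":0,"yaw":0},{"claw":1,"dx":-0.2,"dy":0,"dz":0,"yaw":0}]}}

```text
time_s: 12.05
ee_pos: [540.0, 58.4, 57.8]
ee_rot: [-179.7, -0.1, -4.0]
force: [1.0, -0.0, -0.8]
gripper_width: 24.1
```

Request:
{"name": "drive_tool", "arguments": {"moves": [{"claw":1,"dx":-0.2,"dy":0,"dz":0,"yaw":0},{"claw":1,"dx":-0.2,"dy":0,"dz":0,"yaw":0}]}}

```text
time_s: 12.3
ee_pos: [531.5, 59.0, 57.7]
ee_rot: [-179.7, -0.1, -4.0]
force: [1.7, 0.7, -0.9]
gripper_width: 24.1
```

Request:
{"name": "drive_tool", "arguments": {"moves": [{"claw":1,"dx":0,"dy":0,"dz":0,"yaw":0},{"claw":1,"dx":0,"dy":0,"dz":0,"yaw":0},{"claw":0.6,"dx":0,"dy":0,"dz":0,"yaw":0},{"claw":0.2,"dx":0,"dy":0,"dz":0,"yaw":0},{"claw":-0.3,"dx":0,"dy":0,"dz":0,"yaw":0}]}}

```text
time_s: 12.92
ee_pos: [530.1, 59.1, 57.5]
ee_rot: [-179.7, 0.0, -4.0]
force: [-0.3, 0.6, 0.0]
gripper_width: 41.2
```

Request:
{"name": "drive_tool", "arguments": {"moves": [{"claw":-0.5,"dx":0,"dy":0,"dz":-1,"yaw":0},{"claw":-0.5,"dx":0,"dy":0,"dz":-1,"yaw":0},{"claw":-0.5,"dx":0,"dy":0,"dz":-1,"yaw":0},{"claw":-0.5,"dx":0.15,"dy":-1,"dz":-0.1,"yaw":0.1},{"claw":-0.5,"dx":0.15,"dy":-1,"dz":0,"yaw":0.1}]}}

```text
time_s: 13.55
ee_pos: [537.9, 97.9, 120.9]
ee_rot: [-179.7, 0.3, -6.0]
force: [0.5, -0.1, 0.3]
gripper_width: 68.4
```

Request:
{"name": "drive_tool", "arguments": {"moves": [{"claw":-0.5,"dx":0.15,"dy":-1,"dz":0,"yaw":0.1},{"claw":-0.5,"dx":0.15,"dy":-1,"dz":0,"yaw":0},{"claw":-0.5,"dx":0.15,"dy":-1,"dz":0,"yaw":0},{"claw":-0.5,"dx":0.15,"dy":-1,"dz":0,"yaw":0},{"claw":-0.5,"dx":0,"dy":0,"dz":0,"yaw":0}]}}

```text
time_s: 14.18
ee_pos: [559.8, 181.0, 120.9]
ee_rot: [-179.7, 0.3, -6.8]
force: [-0.0, 1.0, 0.4]
gripper_width: 68.2
```

```bash
python3 wr.py wrist4
```

```text
14.225 [559.5 180.2 120.9] [-179.7     0.34   -6.81] [ 0.68 -0.34  0.78]
```

View pics/wrist4.png

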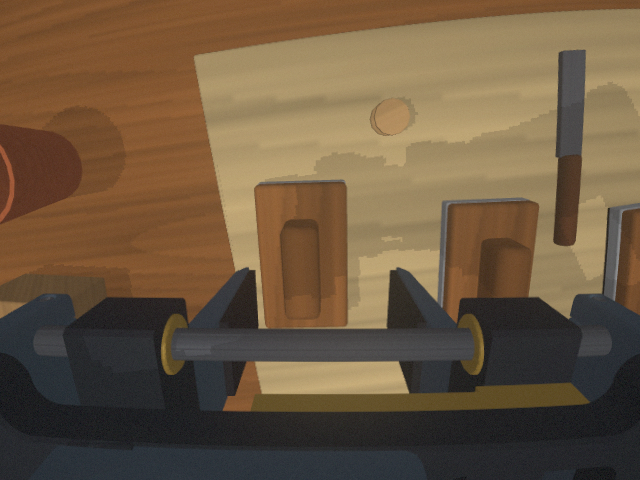

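Block C's base corners are at (256,186), (347,182), (347,325) and (264,328). The bobbin at (390,117) and the rasp look undisturbed.

Run:
```python
from h import *
f=pickle.load(open("wrist4.pkl","rb"))
rect(f,"C",[(256,186),(347,182),(347.5,326),(263.5,328)],48)
rect(f,"Cr",[(280.5,221),(319.5,220),(321,318),(285,319)],80)
print(onz(f,445,205,48),onz(f,538,204,48))
```

```text
C ctr [558.3 195.   48. ] w [62. 65.] l [108. 109.] ang -6.1
Cr ctr [561.1 194.   80. ] w [24. 24.] l [66. 66.] ang -6.1
[586.52896387  92.11070803  48.        ] [579.91919289  25.29798229  48.        ]
```

Request:
{"name": "drive_tool", "arguments": {"moves": [{"claw":-0.5,"dx":-0.04,"dy":-0.35,"dz":0.4,"yaw":-0.08},{"claw":-0.5,"dx":-0.04,"dy":-0.33,"dz":0.8,"yaw":0},{"claw":-0.5,"dx":0,"dy":0,"dz":0,"yaw":0}]}}

```text
time_s: 14.6
ee_pos: [558.3, 193.5, 94.6]
ee_rot: [-179.8, 0.5, -6.1]
force: [-0.0, 0.3, -0.2]
gripper_width: 68.3
```

Request:
{"name": "drive_tool", "arguments": {"moves": [{"claw":-0.5,"dx":0.05,"dy":0,"dz":1,"yaw":0},{"claw":-0.5,"dx":0,"dy":0,"dz":0.8,"yaw":0},{"claw":-0.3,"dx":0,"dy":0,"dz":0,"yaw":0},{"claw":0,"dx":0,"dy":0,"dz":0,"yaw":0}]}}

```text
time_s: 15.1
ee_pos: [559.4, 193.0, 57.6]
ee_rot: [-179.8, 0.4, -6.2]
force: [0.3, 0.1, 1.2]
gripper_width: 51.9
```

Request:
{"name": "drive_tool", "arguments": {"moves": [{"claw":0.2,"dx":0,"dy":0,"dz":0,"yaw":0},{"claw":0.5,"dx":0,"dy":0,"dz":0,"yaw":0},{"claw":0.8,"dx":0,"dy":0,"dz":0,"yaw":0},{"claw":1,"dx":0,"dy":0,"dz":0,"yaw":0},{"claw":1,"dx":0,"dy":0,"dz":0,"yaw":0}]}}

```text
time_s: 15.72
ee_pos: [560.4, 193.4, 59.2]
ee_rot: [-179.7, 0.2, -6.2]
force: [-0.0, 0.8, -1.5]
gripper_width: 23.9
```

Request:
{"name": "drive_tool", "arguments": {"moves": [{"claw":1,"dx":0,"dy":0,"dz":0,"yaw":0},{"claw":1,"dx":0,"dy":0,"dz":0,"yaw":0}]}}

```text
time_s: 15.98
ee_pos: [560.4, 193.4, 59.2]
ee_rot: [-179.7, 0.2, -6.2]
force: [0.3, -0.3, -0.4]
gripper_width: 23.9
```

Request:
{"name": "drive_tool", "arguments": {"moves": [{"claw":1,"dx":-0.2,"dy":0,"dz":0,"yaw":0},{"claw":1,"dx":-0.2,"dy":0,"dz":0.01,"yaw":0}]}}

```text
time_s: 16.23
ee_pos: [552.9, 194.1, 59.2]
ee_rot: [-179.7, 0.2, -6.2]
force: [0.8, -0.4, 0.7]
gripper_width: 23.6
```

Request:
{"name": "drive_tool", "arguments": {"moves": [{"claw":1,"dx":-0.2,"dy":0,"dz":0,"yaw":0},{"claw":1,"dx":-0.2,"dy":0,"dz":0,"yaw":0},{"claw":1,"dx":-0.2,"dy":0,"dz":0,"yaw":0}]}}

```text
time_s: 16.6
ee_pos: [539.8, 195.4, 59.2]
ee_rot: [-179.7, 0.2, -6.2]
force: [0.4, -0.3, -1.6]
gripper_width: 23.8
```

Request:
{"name": "drive_tool", "arguments": {"moves": [{"claw":1,"dx":-0.2,"dy":0,"dz":0,"yaw":0},{"claw":1,"dx":-0.2,"dy":0,"dz":0,"yaw":0},{"claw":1,"dx":-0.2,"dy":0,"dz":0,"yaw":0}]}}

```text
time_s: 16.98
ee_pos: [526.8, 196.7, 59.2]
ee_rot: [-179.7, 0.2, -6.2]
force: [0.1, 0.4, -0.0]
gripper_width: 24.1
```

Request:
{"name": "drive_tool", "arguments": {"moves": [{"claw":1,"dx":-0.2,"dy":0,"dz":0,"yaw":0},{"claw":1,"dx":-0.2,"dy":0,"dz":0,"yaw":0},{"claw":1,"dx":-0.2,"dy":0,"dz":0,"yaw":0}]}}

```text
time_s: 17.35
ee_pos: [514.0, 198.1, 59.2]
ee_rot: [-179.7, 0.2, -6.2]
force: [0.7, -0.0, -0.5]
gripper_width: 23.9
```

Request:
{"name": "drive_tool", "arguments": {"moves": [{"claw":1,"dx":-0.2,"dy":0,"dz":0,"yaw":0}]}}

```text
time_s: 17.48
ee_pos: [509.7, 198.6, 59.2]
ee_rot: [-179.7, 0.2, -6.2]
force: [1.3, -0.4, -0.5]
gripper_width: 24.0
```

Request:
{"name": "drive_tool", "arguments": {"moves": [{"claw":1,"dx":0,"dy":0,"dz":0,"yaw":0},{"claw":1,"dx":0,"dy":0,"dz":0,"yaw":0},{"claw":0.6,"dx":0,"dy":0,"dz":0,"yaw":0},{"claw":0.2,"dx":0,"dy":0,"dz":0,"yaw":0},{"claw":-0.3,"dx":0,"dy":0,"dz":0,"yaw":0}]}}

```text
time_s: 18.1
ee_pos: [509.3, 198.7, 59.4]
ee_rot: [-179.7, 0.2, -6.2]
force: [0.2, -0.7, 0.7]
gripper_width: 41.0
```

Request:
{"name": "drive_tool", "arguments": {"moves": [{"claw":-0.5,"dx":0,"dy":0,"dz":-1,"yaw":0},{"claw":-0.5,"dx":0,"dy":0,"dz":-1,"yaw":0},{"claw":-0.5,"dx":0,"dy":0,"dz":-1,"yaw":-0.5},{"claw":-0.5,"dx":0,"dy":1,"dz":-0.4,"yaw":-0.5},{"claw":-0.5,"dx":0,"dy":1,"dz":0,"yaw":0}]}}

```text
time_s: 18.73
ee_pos: [510.1, 158.7, 129.5]
ee_rot: [-179.7, 0.2, 2.8]
force: [-0.0, -1.1, -0.2]
gripper_width: 68.2
```

Request:
{"name": "drive_tool", "arguments": {"moves": [{"claw":-0.5,"dx":0,"dy":1,"dz":0,"yaw":0},{"claw":-0.5,"dx":0,"dy":1,"dz":0,"yaw":0},{"claw":-0.5,"dx":0,"dy":1,"dz":0,"yaw":0},{"claw":-0.5,"dx":0,"dy":1,"dz":0,"yaw":0},{"claw":-0.5,"dx":0,"dy":1,"dz":0,"yaw":0}]}}

```text
time_s: 19.35
ee_pos: [515.5, 55.8, 129.8]
ee_rot: [-179.6, 0.1, 2.8]
force: [1.0, 0.6, -0.3]
gripper_width: 68.3
```

Request:
{"name": "drive_tool", "arguments": {"moves": [{"claw":-0.5,"dx":0,"dy":1,"dz":0,"yaw":0},{"claw":-0.5,"dx":0,"dy":1,"dz":0,"yaw":0},{"claw":-0.5,"dx":0,"dy":1,"dz":0,"yaw":0},{"claw":-0.5,"dx":0,"dy":1,"dz":0,"yaw":0},{"claw":-0.5,"dx":0,"dy":0.9,"dz":0,"yaw":0}]}}

```text
time_s: 19.98
ee_pos: [520.6, -45.5, 129.7]
ee_rot: [-179.6, -0.0, 2.8]
force: [-0.3, 0.2, 0.1]
gripper_width: 68.2
```

Request:
{"name": "drive_tool", "arguments": {"moves": [{"claw":-0.5,"dx":-0.2,"dy":0.85,"dz":0,"yaw":0},{"claw":-0.5,"dx":-0.2,"dy":0.85,"dz":0,"yaw":0},{"claw":-0.5,"dx":0,"dy":0,"dz":0,"yaw":0},{"claw":-0.5,"dx":0,"dy":0,"dz":0,"yaw":0}]}}

```text
time_s: 20.48
ee_pos: [513.6, -82.7, 129.4]
ee_rot: [-179.6, -0.0, 2.7]
force: [0.7, 0.0, 0.7]
gripper_width: 68.4
```

```bash
python3 wr.py wrist5
```

```text
20.525 [513.6 -82.7 129.4] [-1.7958e+02 -1.0000e-02  2.7000e+00] [ 0.67 -0.5  -0.37]
```

View pics/wrist5.png

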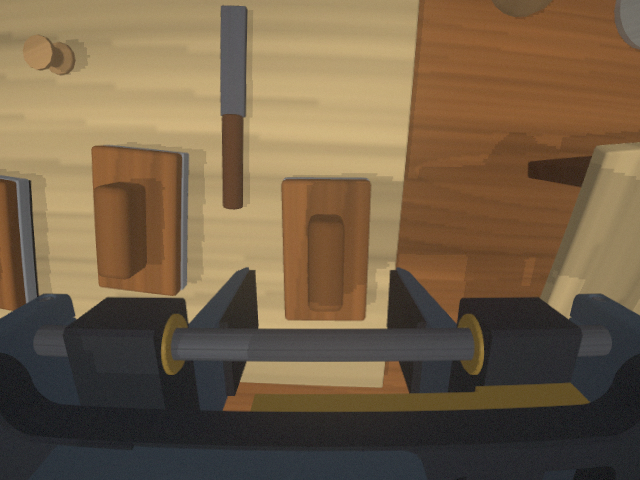

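Run:
```python
from h import *
f=pickle.load(open("wrist5.pkl","rb"))
rect(f,"A",[(282,180),(371,180),(366,320),(284.5,319)],48)
rect(f,"B",[(92,147),(181,152),(179,295),(99,286)],48)
```

```text
A ctr [512.9 -85.1  48. ] w [63. 64.] l [108. 109.] ang 2.3
B ctr [529.3  56.3  48. ] w [65. 65.] l [107. 109.] ang -4.2
```

Request:
{"name": "drive_tool", "arguments": {"moves": [{"claw":-0.5,"dx":0,"dy":0.11,"dz":1,"yaw":0.03},{"claw":-0.5,"dx":0,"dy":0,"dz":1,"yaw":0},{"claw":-0.5,"dx":0,"dy":0,"dz":0.8,"yaw":0},{"claw":-0.5,"dx":0,"dy":0,"dz":0.5,"yaw":0},{"claw":-0.5,"dx":0,"dy":0,"dz":0,"yaw":0}], "grip_force": 20}}

```text
time_s: 21.15
ee_pos: [515.1, -81.8, 62.3]
ee_rot: [-179.6, -0.2, 2.7]
force: [-0.1, -0.0, -0.5]
gripper_width: 68.4
```

Request:
{"name": "drive_tool", "arguments": {"moves": [{"claw":-0.3,"dx":-0.08,"dy":0.15,"dz":0.1,"yaw":0},{"claw":0,"dx":0,"dy":0,"dz":0,"yaw":0},{"claw":0.3,"dx":0,"dy":0,"dz":0,"yaw":0},{"claw":0.6,"dx":0,"dy":0,"dz":0,"yaw":0},{"claw":0.8,"dx":0,"dy":0,"dz":0,"yaw":0}]}}

```text
time_s: 21.78
ee_pos: [514.9, -84.7, 62.1]
ee_rot: [-179.5, -0.4, 2.6]
force: [0.8, 1.2, -0.5]
gripper_width: 23.6
```

Request:
{"name": "drive_tool", "arguments": {"moves": [{"claw":1,"dx":0,"dy":0,"dz":0,"yaw":0},{"claw":1,"dx":0,"dy":0,"dz":0,"yaw":0},{"claw":1,"dx":0,"dy":0,"dz":0,"yaw":0}]}}

```text
time_s: 22.15
ee_pos: [514.9, -84.7, 62.1]
ee_rot: [-179.6, -0.4, 2.6]
force: [-0.5, 0.5, 0.6]
gripper_width: 24.0
```

Request:
{"name": "drive_tool", "arguments": {"moves": [{"claw":1,"dx":0,"dy":0,"dz":-0.3,"yaw":0},{"claw":1,"dx":0,"dy":0,"dz":-0.5,"yaw":0},{"claw":1,"dx":0,"dy":0,"dz":0,"yaw":0}]}}

```text
time_s: 22.52
ee_pos: [512.6, -84.7, 77.0]
ee_rot: [-179.5, -0.1, 2.6]
force: [-0.2, 0.4, -7.8]
gripper_width: 24.4
```

Request:
{"name": "drive_tool", "arguments": {"moves": [{"claw":1,"dx":0,"dy":0.1,"dz":-1,"yaw":0},{"claw":1,"dx":0,"dy":0.3,"dz":-1,"yaw":0},{"claw":1,"dx":0,"dy":0.6,"dz":-1,"yaw":-0.2},{"claw":1,"dx":-0.2,"dy":0.8,"dz":-1,"yaw":-0.2},{"claw":1,"dx":-0.2,"dy":0.8,"dz":-1,"yaw":-0.2}]}}

```text
time_s: 23.15
ee_pos: [505.0, -137.9, 175.6]
ee_rot: [-179.3, 0.5, 8.1]
force: [-0.5, -0.0, -7.0]
gripper_width: 24.0
```

Request:
{"name": "drive_tool", "arguments": {"moves": [{"claw":1,"dx":-0.2,"dy":0.9,"dz":-0.7,"yaw":-0.2},{"claw":1,"dx":-0.2,"dy":0.9,"dz":-0.3,"yaw":0},{"claw":1,"dx":-0.2,"dy":0.9,"dz":0,"yaw":0},{"claw":1,"dx":0,"dy":0.4,"dz":0,"yaw":0},{"claw":1,"dx":0,"dy":0,"dz":0,"yaw":0}]}}

```text
time_s: 23.78
ee_pos: [502.1, -204.7, 194.0]
ee_rot: [-179.2, 0.5, 9.7]
force: [-0.2, -0.5, -7.1]
gripper_width: 23.9
```

```bash
python3 wr.py wrist6
```

```text
23.825 [ 501.9 -204.3  193.9] [-179.17    0.57    9.73] [ 0.   -0.68 -7.71]
```

View pics/wrist6.png

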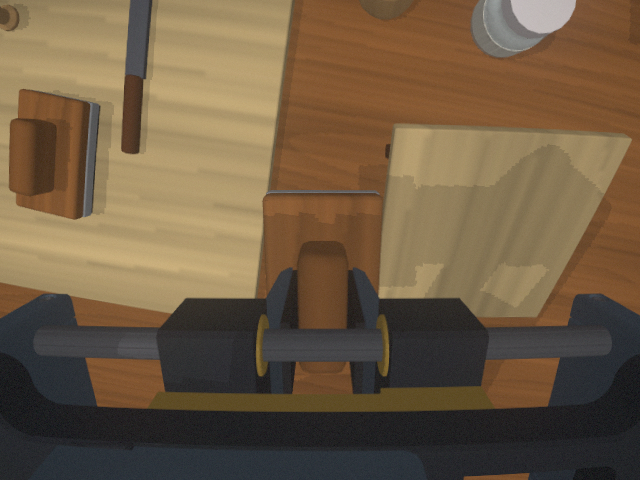

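Shelf corners in this view are (394,126), (630,136) and (537,317). The fourth is hidden behind the held block.

Run:
```python
from h import *
f=pickle.load(open("wrist6.pkl","rb"))
h1=onz(f,394,126,103.6);h2=onz(f,630,136,103.6);l2=onz(f,537,317,28.7)
h1b=onz(f,394,126,100)
print(h1,h2,l2,"w",np.linalg.norm(h1-h2),"l",np.linalg.norm(h2-l2),"exp 180,200")
a=h1-h2;print("yaw from high edge",np.degrees(np.arctan2(-a[0],a[1])),"from side",np.degrees(np.arctan2(*(h2-l2)[[1,0]])))
print("ctr",(h1+l2)/2)
# block underside tilt/offset: base front edge top
print(onz(f,264,196,193.9-14),onz(f,381,195,193.9-14))
```

```text
[ 598.51713422 -238.18606413  103.6       ] [ 626.27871345 -413.32002508  103.6       ] [ 442.8987687  -445.67568857   28.7       ] w 177.3206405403787 l 200.71149218386603 exp 180,200
yaw from high edge 9.007367332272713 from side 10.006312276331196
ctr [ 520.70795146 -341.93087635   66.15      ]
[ 547.64471448 -166.19946857  179.9       ] [ 558.50016136 -226.06186377  179.9       ]
```

Request:
{"name": "drive_tool", "arguments": {"moves": [{"claw":1,"dx":-0.16,"dy":0.95,"dz":0,"yaw":0},{"claw":1,"dx":-0.16,"dy":0.95,"dz":0,"yaw":0},{"claw":1,"dx":-0.16,"dy":0.95,"dz":0,"yaw":0},{"claw":1,"dx":-0.16,"dy":0.95,"dz":0,"yaw":0},{"claw":1,"dx":-0.16,"dy":0.95,"dz":0,"yaw":0}]}}

```text
time_s: 24.45
ee_pos: [502.3, -305.4, 191.9]
ee_rot: [-179.1, 0.6, 9.9]
force: [1.1, 1.0, -6.4]
gripper_width: 23.8
```

Request:
{"name": "drive_tool", "arguments": {"moves": [{"claw":1,"dx":-0.16,"dy":0.95,"dz":0,"yaw":0},{"claw":1,"dx":-0.1,"dy":0.9,"dz":0.3,"yaw":0},{"claw":1,"dx":0,"dy":0,"dz":0.6,"yaw":0},{"claw":1,"dx":0,"dy":0,"dz":0.6,"yaw":0},{"claw":1,"dx":0,"dy":0,"dz":0,"yaw":0}]}}

```text
time_s: 25.08
ee_pos: [502.4, -346.1, 157.8]
ee_rot: [-179.0, 0.7, 9.7]
force: [-0.5, -0.6, -6.7]
gripper_width: 23.7
```

```bash
python3 st.py
```

```text
25.075 [ 502.38 -346.09  157.76] [-178.98    0.71    9.74] [-0.49 -0.61 -6.73] 23.726179572904474 [ 0.16 -0.44 -0.63  0.26 -0.07 -0.12]
```

Request:
{"name": "drive_tool", "arguments": {"moves": [{"claw":1,"dx":0.03,"dy":-0.12,"dz":0.6,"yaw":0},{"claw":1,"dx":0,"dy":0,"dz":0.5,"yaw":0},{"claw":1,"dx":0,"dy":0,"dz":0,"yaw":0}]}}

```text
time_s: 25.45
ee_pos: [502.5, -341.8, 134.4]
ee_rot: [-179.0, 0.7, 9.8]
force: [0.2, -0.3, -7.6]
gripper_width: 23.6
```

```bash
python3 wr.py wrist7
python3 - <<'E'
from workcell import grab_frame
import cv2,numpy as np
a=grab_frame("side")["color"][100:280,180:380];b=grab_frame("scene")["color"][120:300,100:300]
cv2.imwrite("pics/v7.png",np.hstack([cv2.resize(x,(400,360),interpolation=cv2.INTER_CUBIC) for x in(a,b)]))
E
```

```text
25.5 [ 502.8 -342.   134.9] [-178.98    0.66    9.82] [ 0.28 -0.71 -7.87]
```

View pics/wrist7.png

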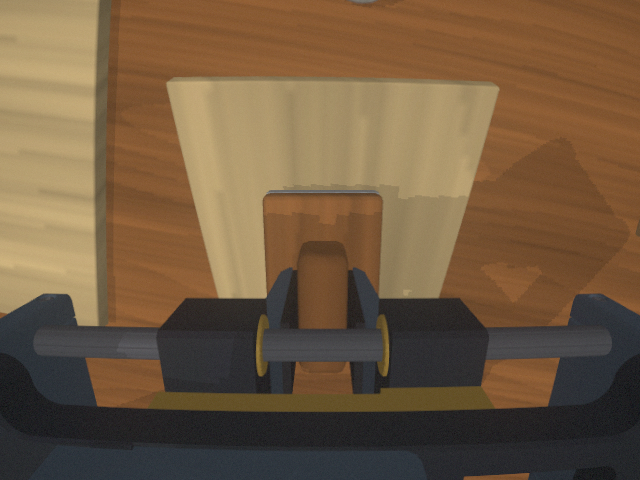

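View pics/v7.png

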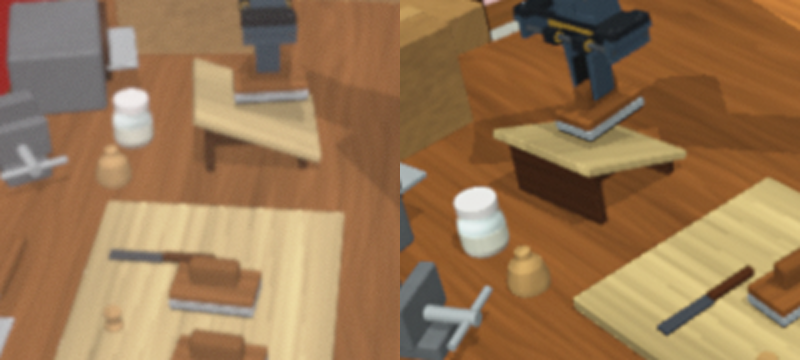

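The block is centred over the shelf with clearance. The shelf's high corners are at (168,81) and (498,87).

Run:
```python
from h import *
f=pickle.load(open("wrist7.pkl","rb"))
h1=onz(f,168,80,103.6);h2=onz(f,498,85,103.6);a=h1-h2
yaw=np.degrees(np.arctan2(-a[0],a[1]));print(h1,h2,np.linalg.norm(a),yaw)
c,s=np.cos(np.radians(9.6)),np.sin(np.radians(9.6))
print("ctr",(h1+h2)/2-100*np.cos(np.radians(22))*np.array([c,s,0]))
p=[onz(f,264,200,120.9),onz(f,382,199,120.9)];print(p, np.mean(p,0)-55*np.array([c,s,0]))
```

```text
[ 598.38890319 -241.0655242   103.6       ] [ 625.71415439 -414.8831394   103.6       ] 175.9523591973616 8.934146170679874
ctr [ 520.63156816 -343.43686074  103.6       ]
[array([ 545.93605439, -303.47001635,  120.9       ]), array([ 557.05875259, -363.75960776,  120.9       ])] [ 497.26762145 -342.78709313  120.9       ]
```

Request:
{"name": "drive_tool", "arguments": {"moves": [{"claw":1,"dx":0.08,"dy":0.17,"dz":0.1,"yaw":0.03},{"claw":1,"dx":0,"dy":0,"dz":0.2,"yaw":0},{"claw":1,"dx":0,"dy":0,"dz":0.15,"yaw":0},{"claw":1,"dx":0,"dy":0,"dz":0,"yaw":0}], "grip_force": 16}}

```text
time_s: 26.1
ee_pos: [505.9, -346.3, 127.0]
ee_rot: [-179.2, 0.5, 9.5]
force: [-0.8, -0.2, -7.6]
gripper_width: 23.7
```

Request:
{"name": "drive_tool", "arguments": {"moves": [{"claw":1,"dx":0,"dy":0,"dz":0.1,"yaw":0},{"claw":1,"dx":0,"dy":0,"dz":0.1,"yaw":0}]}}

```text
time_s: 26.35
ee_pos: [505.4, -346.5, 124.1]
ee_rot: [-179.2, 0.6, 9.5]
force: [-6.4, 0.0, 3.6]
gripper_width: 23.7
```

Request:
{"name": "drive_tool", "arguments": {"moves": [{"claw":1,"dx":0,"dy":0,"dz":0,"yaw":0},{"claw":1,"dx":0,"dy":0,"dz":0.06,"yaw":0}], "grip_force": 10}}

```text
time_s: 26.6
ee_pos: [504.7, -346.6, 123.4]
ee_rot: [-179.2, 0.6, 9.5]
force: [-4.9, 0.5, 0.4]
gripper_width: 23.7
```

Request:
{"name": "drive_tool", "arguments": {"moves": [{"claw":1,"dx":0,"dy":0,"dz":0.08,"yaw":0},{"claw":1,"dx":0,"dy":0,"dz":0.08,"yaw":0}]}}

```text
time_s: 26.85
ee_pos: [502.9, -346.8, 121.0]
ee_rot: [-179.2, 0.8, 9.5]
force: [-5.0, 0.4, 1.5]
gripper_width: 24.0
```

Request:
{"name": "drive_tool", "arguments": {"moves": [{"claw":1,"dx":0.04,"dy":0,"dz":0.1,"yaw":0},{"claw":1,"dx":0.04,"dy":0,"dz":0.1,"yaw":0},{"claw":1,"dx":0.04,"dy":0,"dz":0.1,"yaw":0}]}}

```text
time_s: 27.22
ee_pos: [500.2, -347.1, 116.3]
ee_rot: [-179.2, 1.3, 9.6]
force: [-7.2, 0.4, 0.1]
gripper_width: 23.8
```

Request:
{"name": "drive_tool", "arguments": {"moves": [{"claw":1,"dx":0.04,"dy":0,"dz":0.1,"yaw":0},{"claw":1,"dx":0.04,"dy":0,"dz":0.1,"yaw":0}]}}

```text
time_s: 27.48
ee_pos: [498.5, -347.3, 112.8]
ee_rot: [-179.2, 1.7, 9.6]
force: [-6.1, 0.0, 0.0]
gripper_width: 24.2
```

```bash
cat > v.py <<'E'
import sys
from workcell import grab_frame
import cv2,numpy as np,pickle
F={n:grab_frame(n) for n in("side","scene")}
pickle.dump(F,open(sys.argv[1]+".pkl","wb"))
a=F["side"]["color"][110:210,240:360];b=F["scene"]["color"][150:250,130:250]
cv2.imwrite(f"pics/{sys.argv[1]}.png",np.hstack([cv2.resize(x,(400,333),interpolation=cv2.INTER_CUBIC) for x in(a,b)]))
E
python3 v.py v8
```

```text
(no output)
```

View pics/v8.png

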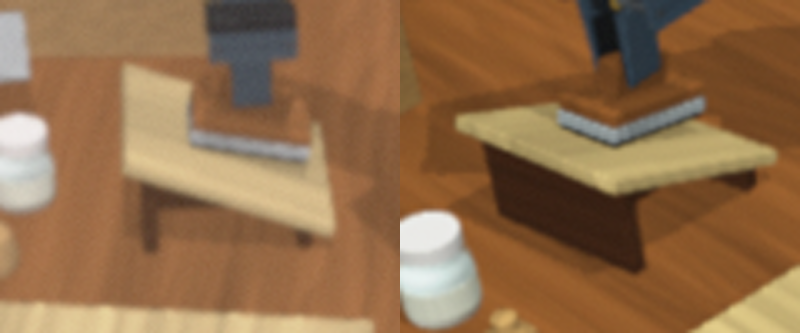

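Request:
{"name": "drive_tool", "arguments": {"moves": [{"claw":1,"dx":0,"dy":0,"dz":0,"yaw":0},{"claw":1,"dx":0,"dy":0,"dz":-0.3,"yaw":0},{"claw":1,"dx":0.4,"dy":0,"dz":-0.3,"yaw":0},{"claw":1,"dx":0.4,"dy":0,"dz":0,"yaw":0},{"claw":1,"dx":0,"dy":0,"dz":0,"yaw":0}], "grip_force": 20}}

```text
time_s: 28.2
ee_pos: [517.8, -344.3, 123.6]
ee_rot: [-179.2, 1.5, 9.6]
force: [-0.2, -0.7, -7.0]
gripper_width: 23.7
```

```bash
python3 v.py v9
```

```text
(no output)
```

View pics/v9.png

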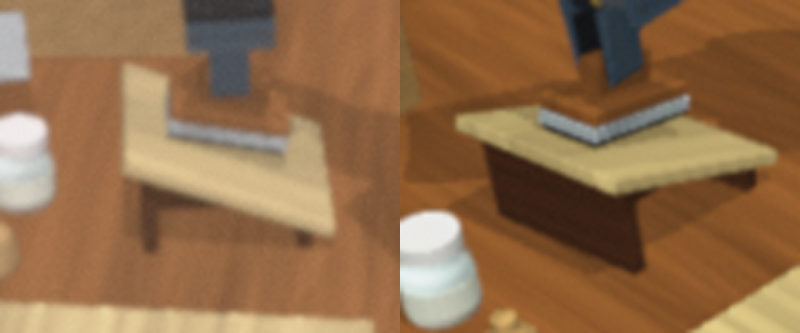

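Request:
{"name": "drive_tool", "arguments": {"moves": [{"claw":1,"dx":-0.1,"dy":0,"dz":0.1,"yaw":0},{"claw":1,"dx":0,"dy":0,"dz":0.1,"yaw":0},{"claw":1,"dx":0,"dy":0,"dz":0.1,"yaw":0}], "grip_force": 12}}

```text
time_s: 28.68
ee_pos: [513.2, -344.7, 117.6]
ee_rot: [-179.1, 1.7, 9.6]
force: [-4.4, 0.4, 0.4]
gripper_width: 23.9
```

Request:
{"name": "drive_tool", "arguments": {"moves": [{"claw":1,"dx":0,"dy":0,"dz":0.08,"yaw":0},{"claw":1,"dx":0,"dy":0,"dz":0.08,"yaw":0}], "grip_force": 10}}

```text
time_s: 28.92
ee_pos: [511.8, -345.0, 115.2]
ee_rot: [-179.1, 1.8, 9.6]
force: [-4.6, 0.4, -1.1]
gripper_width: 23.9
```

Request:
{"name": "drive_tool", "arguments": {"moves": [{"claw":1,"dx":0,"dy":0,"dz":0.1,"yaw":0},{"claw":1,"dx":0,"dy":0,"dz":0.1,"yaw":0}]}}

```text
time_s: 29.18
ee_pos: [510.1, -345.1, 111.4]
ee_rot: [-179.1, 1.9, 9.6]
force: [-4.6, 0.9, -1.1]
gripper_width: 23.9
```

Request:
{"name": "drive_tool", "arguments": {"moves": [{"claw":1,"dx":0,"dy":0,"dz":0.1,"yaw":0},{"claw":1,"dx":0,"dy":0,"dz":0.08,"yaw":0}]}}

```text
time_s: 29.42
ee_pos: [509.4, -344.7, 109.6]
ee_rot: [-179.1, 2.0, 9.6]
force: [-5.7, 3.0, 8.3]
gripper_width: 24.1
```

```bash
python3 v.py v10
```

```text
(no output)
```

View pics/v10.png

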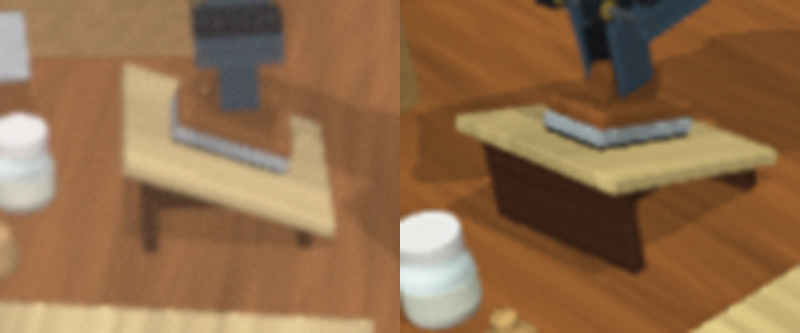

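Request:
{"name": "drive_tool", "arguments": {"moves": [{"claw":1,"dx":0,"dy":0,"dz":0,"yaw":0},{"claw":1,"dx":0,"dy":0,"dz":0,"yaw":0}], "grip_force": 5}}

```text
time_s: 29.78
ee_pos: [509.5, -344.6, 109.7]
ee_rot: [-179.1, 1.9, 9.6]
force: [-3.3, -0.4, -2.5]
gripper_width: 23.9
```

Request:
{"name": "drive_tool", "arguments": {"moves": [{"claw":0.6,"dx":0,"dy":0,"dz":0,"yaw":0},{"claw":0.2,"dx":0,"dy":0,"dz":0,"yaw":0},{"claw":-0.2,"dx":0,"dy":0,"dz":0,"yaw":0},{"claw":-0.5,"dx":0,"dy":0,"dz":0,"yaw":0}]}}

```text
time_s: 30.28
ee_pos: [513.0, -345.9, 111.2]
ee_rot: [-179.4, 1.5, 9.5]
force: [0.1, -0.5, -0.1]
gripper_width: 51.4
```

```bash
python3 v.py v11
```

```text
(no output)
```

View pics/v11.png

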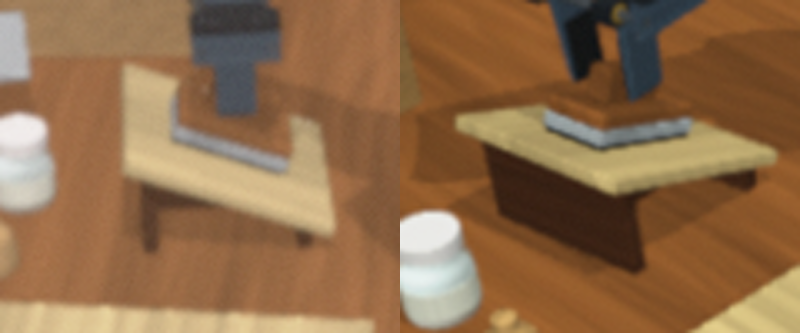

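It stayed put on release. I'll retreat straight up and check from above.

Request:
{"name": "drive_tool", "arguments": {"moves": [{"claw":-0.5,"dx":0,"dy":0,"dz":-0.5,"yaw":0},{"claw":-0.5,"dx":0,"dy":0,"dz":-1,"yaw":0},{"claw":-0.5,"dx":0,"dy":0,"dz":-1,"yaw":0},{"claw":-0.5,"dx":0,"dy":0,"dz":-1,"yaw":0},{"claw":-0.5,"dx":0,"dy":0,"dz":-1,"yaw":0}]}}

```text
time_s: 31.0
ee_pos: [515.5, -346.3, 205.1]
ee_rot: [-179.3, 1.5, 9.5]
force: [-0.5, 0.3, 0.3]
gripper_width: 68.4
```

Request:
{"name": "drive_tool", "arguments": {"moves": [{"claw":-0.5,"dx":-0.5,"dy":0,"dz":-1,"yaw":0},{"claw":-0.5,"dx":-1,"dy":0,"dz":0,"yaw":0},{"claw":-0.5,"dx":-1,"dy":0,"dz":0,"yaw":0},{"claw":-0.5,"dx":-1,"dy":0,"dz":0,"yaw":0},{"claw":-0.5,"dx":0,"dy":0,"dz":0,"yaw":0}]}}

```text
time_s: 31.62
ee_pos: [442.4, -358.7, 228.9]
ee_rot: [-179.4, 1.5, 9.5]
force: [0.3, -0.0, 0.7]
gripper_width: 68.6
```

```bash
python3 wr.py wrist12; python3 v.py v12;python3 - <<'E'
import pickle,cv2
F=pickle.load(open("v12.pkl","rb"));cv2.imwrite("pics/scene12.png",F["scene"]["color"])
E
```

```text
31.675 [ 443.2 -358.7  228.9] [-179.42    1.43    9.53] [0.17 0.39 0.56]
```

View pics/wrist12.png

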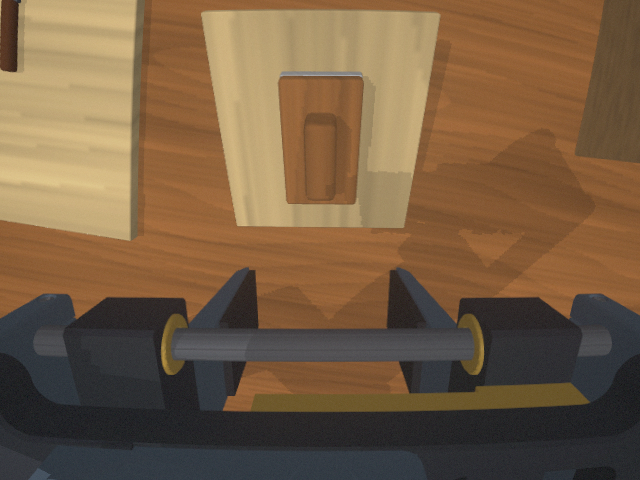

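View pics/v12.png

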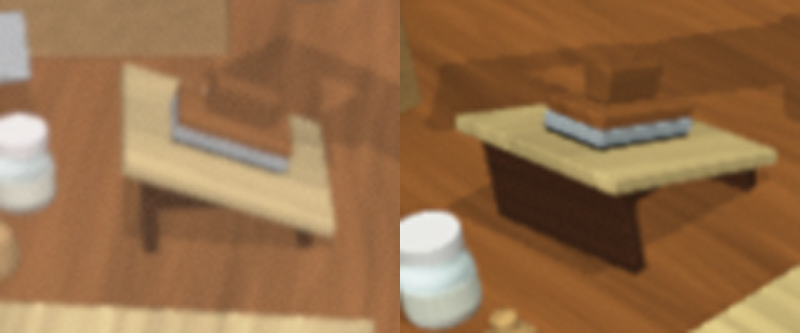

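View pics/scene12.png

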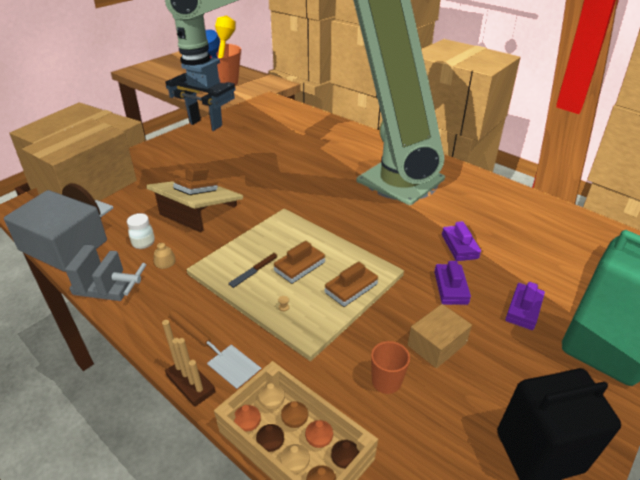

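The block lies flat on the shelf, with wrist corners at (279,78), (363,78), (355,204) and (287,204). The slick two, the rasp and the bobbin are on the board, and the rest looks unmoved. Next I'll measure the block's position in the shelf plane.

Run:
```python
from h import *
f=pickle.load(open("wrist12.pkl","rb"))
t=np.radians(22);y=np.radians(9.5);Z=np.array([[np.cos(y),-np.sin(y),0],[np.sin(y),np.cos(y),0],[0,0,1]])
R=Z@np.array([[np.cos(t),0,-np.sin(t)],[0,1,0],[np.sin(t),0,np.cos(t)]])
C=np.array([520.6,-342,66.1])
def pl(u,v,h):
    o,d=px2ray(f,u,v);n=R[:,2];k=n@(C+h*n-o)/(n@d);return (R.T@(o+k*d-C)).round(1)
sh=np.array([pl(*c,0) for c in[(202,13),(440,14),(405,228),(237,226)]]);b=np.array([pl(*c,30) for c in[(279,78),(363,78),(355,204),(287,203)]])
print(sh,b,sh.mean(0),b.mean(0),"diff",b.mean(0)-sh.mean(0))
a=pickle.load(open("v11.pkl","rb"));c=pickle.load(open("v12.pkl","rb"))
```

```text
[[  99.1   87.4    0. ]
 [  97.8  -90.5    0. ]
 [-101.2  -90.6    0. ]
 [ -99.    89.7    0. ]] [[ 58.1  29.   30. ]
 [ 58.  -32.7  30. ]
 [-51.8 -32.4  30. ]
 [-50.8  30.   30. ]] [-0.825 -1.     0.   ] [ 3.375 -1.525 30.   ] diff [ 4.2   -0.525 30.   ]
```

```bash
python3 st.py; python3 -c "
from workcell import job;print(job.job_done())"
```

```text
31.775 [ 444.5  -358.65  228.94] [-179.45    1.4     9.6 ] [0.37 0.24 0.18] 68.70325276701728 [ 0.61  0.41 -0.66 -0.12  0.06  0.03]
the job is handed in; nothing more can be done
None
```

The gripping block is on the sloping shelf and the job is handed in at 31.8 s; no verdict was reported.

- **Drags:** I dragged all three blocks about 5 cm towards the robot. The block nearest the shelf resisted with about 5 N (3.2–6.2 N). The middle one gave about 1.2 N and the far one about 0.7 N.
- **Vertical force during the drags:** The first block carried up to about 2 N of lift at the start of its drag; I corrected that, and the later readings of about 5 N came with the vertical force mostly near zero. The other two had single noisy readings of up to about 2.5 N of lift.
- **Placing:** I carried the gripping block to the shelf and lowered it so that it turned in the grip until it lay flat. Partway through, it was settling too low, so I lifted it slightly, moved it up the slope and set it down again. The highest contact force in my readings was about 15 N.
- **Last checks:** The block's centre is about 4 mm up-slope and 0.5 mm sideways from the shelf's middle. It lay flat and had not moved 1.4 s after release. The two slick blocks are flat on the board. By eye in the last scene picture, the rasp, bobbin, jar, bell, carton, cup and purple look-alikes are where they were; I did not measure them. The gripper was clear of everything.
- **Disagreement:** My first block positions from the fixed cameras were up to 10 mm off sideways from the wrist camera's, because I had picked corners at the wrong height. I used the wrist camera's values.

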